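# Shim up the offering stand on the altar step

### The job

The incense holder is standing in the way in front of the footed offering stand: set it upright in the open drawer of the little chest and let go of it. Then take the wooden wedge by its grip block and push its thin end under the stand's front rail, between the front feet, until both front feet are just clear of the step, by about 5 mm, with the back feet still down and the figurine still standing on top. Touch the stand with the wedge alone, leave everything else where it is, and finish still gripping the wedge in place under the stand: do not let go.

Things in the scene. Friction and masses are not known exactly. Their poses are not given: they have to be found in the camera images.
- holder: Brass incense holder, loose, 150 g: foot disc 50 mm across and 8 mm high, above it (cone to 12 mm) a plain round post 34 mm across up to the flat top 60 mm above the foot. Origin: centre of its underside. It stands upright on the step in front of the stand, where the wedge has to go.
- drawer_spot (a point): Point on the inner floor of the chest's drawer, 47 mm behind the inner face of its front wall, midway between the sides; axes of the chest (x points from the drawer's front into the chest, z up). Drawer 148 mm wide inside, floor 22 mm above the step, front up to 83 mm and side walls to 73 mm above the step; a knob sticks out 35 mm in front.
- chest_drawer0 (a joint): How far the drawer is pulled out, m (0 shut; it starts 0.10 to 0.13 out and slides with about 1 N of friction). The open part, front wall to chest face, is this value less 6 mm long, so drawer_spot is well clear of the chest's top. The dark wooden chest, 200 deep, 190 wide, 95 mm high, is fixed.
- wedge: Light wooden wedge, loose, about 120 g, flat on the step. Origin: underside, below the middle of its grip block; +x points to the thin end. 40 mm wide, from x = -20 to the tip at x = +110 mm. The ramp rises evenly from 3 mm thick at the tip to 21 mm at x = +30, then flat to the heel. The grip block is 40 mm long and 28 mm wide (y, the way to grip it), its top 47 mm above the underside.
- wedge_grip (a point): Middle of the wedge's grip block, 34 mm above the wedge's underside: take it here, between the pads; same axes as the wedge.
- wedge_tip (a point): Middle of the wedge's thin end, on its underside, 110 mm ahead of the wedge's origin; same axes as the wedge.
- stand: Footed wooden offering stand, loose, about 0.6 kg: top board 130 (x) x 160 (y) x 14 mm, its top 60 mm above the step; four feet 22 mm square, centred at x = +-50, y = +-66 mm. Origin: centre, at the level of the feet's undersides; +x points to its back, away from the robot, z up. Its back feet have 1 to 3 mm of play before its seat's back bar; a push slides it against the bar.
- front_rail (a point): Middle of the stand's front rail, on its underside, 8 mm above the step at the start. The rail is round, 10 mm thick, and runs along y between the two front feet at x = -50 mm of the stand. The wedge goes under it from the front, along the stand's +x; the gap between the feet is 110 mm wide.
- seat: Gilded wooden seat bar fixed to the step: back bar 30 mm high behind the stand and two side bars 18 mm high beside it, open to the front. Origin at step level in the middle of the stand's place, same axes as the stand. Its inner faces are at x = +63 mm and y = +-85 mm; the side bars start at x = -43 mm, so they do not reach in front of the front feet.
- front_foot_left (a point): Centre of the underside of the stand's front left (+y) foot; its height above the step (0 at the start) is the lift.
- front_foot_right (a point): Centre of the underside of the stand's front right (-y) foot.
- rear_foot_left (a point): Centre of the underside of the stand's back left foot.
- rear_foot_right (a point): Centre of the underside of the stand's back right foot.
- figurine: White ceramic figurine on the stand's top board, loose, 200 g, 72 mm across at the foot, 97 mm tall. Origin: centre of its underside. Must stay standing there.
- block: Bystander: plain rectangular wooden block 60 x 40 x 30 mm of the same wood as the wedge, without a ramp. Origin: centre of its underside.
- jar: Bystander: glass jar with a metal flip lid, 84 mm across, 89 mm tall. Origin: centre of its underside.
- tray: Bystander: red plastic tray 150 x 110 x 22 mm with two candles. Origin: centre of its underside.
- bell: Bystander: brass hand bell 38 mm across, 45 mm tall. Origin: centre of its underside.
- cup: Bystander: white offering cup 40 mm across, 32 mm tall, on a fixed 4 mm thick silicone incense mat. Origin: centre of its underside.
Mind the look-alikes: they are no part of the job. Leave any purple look-alike of the figurine alone.

How it is judged:
By the outcome, as a careful person would: the job done as asked, in the order asked, and still so for the second after the job is handed in, while the arm keeps its last pose, push and grip.
It also fails if it takes over 64 s, if anything falls off the work surface, if the arm or the gripper's body presses on something with over 40 N, if the wrist force passes 120 N, or if a joint passes its speed limit or range.

### The arm

A 6-joint arm with a two-finger parallel gripper is mounted at the origin on the work surface. World frame = base frame: x ahead of the robot, y to its left, z up, the work surface at z = 0. Lengths are in m, angles in rad, forces in N, time in s.
With the tool pointing down it reaches from about 0.375 to 0.975 m from the base axis. Payload 3.8 kg.
Tool frame: the origin (TCP) lies midway between the tips of the shut fingers; the grasp point (between the pads) lies 19 mm behind it (ctrl.pinch_z is the distance from the TCP to the grasp point, in m); x points along the fingers, y is the direction in which the jaws open and shut, and the axes are right-handed (so a half turn about x gives the same grasp; the last joint's range is limited). The gripper opens to 88 mm and grips with 3 to 60 N. Pads are 18 mm wide; open, the fingers measure 123 mm over their backs; the gripper's body (75 mm by 187 mm) begins 45 mm behind the grasp point.
Start: joints at [-0.037, 0.264, 1.604, -0, 1.274, -0.037], TCP at [0.675, -0, 0.239] pointing down, gripper open.
Joint ranges: [-2.63, 2.63], [-0.94, 2.18], [0.31, 2.57], [-1.31, 4.45], [0, 2.66], [-2.55, 2.55]. Speed limits (rad/s): [2.57, 2.57, 3.14, 3.14, 3.14, 3.14].

### API

Orientations are given as a unit quaternion [x, y, z, w].
In Python, from rig import ctrl, cams gives the robot as it stands.
- The arm moves only by the shell command python3 -m pendant 'ROWS' [FORCE]. ROWS is JSON, a list of rows, each a list of 3 entries, a list of its own where there are three numbers: the shift along the world's x, y, z in cm, then the turn, a rotation vector about the world's x, y, z in degrees, then the gripper's target within -1 to 1 (shut at 1, half-way at 0, fully open at -1). In form: [[[dx, dy, dz], [rx, ry, rz], jaw], ...]. A call has 1 to 20 rows; each row is the pose to reach, as a shift and turn from the pose commanded when the call began; what a row does not reach only later rows make up. A row lasts 1/12 s, in which the tool goes at most 41.7 mm and 7.16 degrees, less where a joint would pass 70% of its speed; a pose out of reach is approached as far as the arm can. A call with a gripper value outside its range is refused whole. The fingers move at their own pace and stop on an object; FORCE is the grip in N (left out, the last holds). Time passes only in rows, so rows that repeat a pose let the fingers close. It gives the time, the measured TCP pose, the force and the opening at its end, in the units of the state.
- ctrl.observe(): the state, without advancing time (a new reading comes with each control period).
- cams.read_camera(name): name is "scene" or "side" or "wrist"; returns a dict with "color" (384x512x3 uint8, red, green, blue), "fx", "fy", "cx", "cy" (pixels), "k1" (the pictures are not rectified: a ray, as slopes to the right and down, at radius r is drawn at 1 + k1 r^2 times it, then the intrinsics apply), "T" (4x4, takes a point from camera to world coordinates). Camera axes: x right, y up, looking along -z (the intrinsics and any distortion apply to the point x, -y, -z); pixel columns grow to the right and rows downward; lengths in m; the calibration is good to about 2 mm. A picture is of the moment at which its call begins. There is no depth.
- ctrl.finish_job(): hands the job in, once; it reports no verdict.
Trained networks look in the newest picture that a camera, given by its name, has taken for a name from the list of things; names that differ only in an ending like _2 or _b are one class to them, and where a whole thing is asked for, a point or a joint stands for the part that bears it (a point fixed in the world has none). Each returns a list of dicts, best first, with "score" (0 to 1); they miss things now and then, are a little off and sometimes report something else, mostly with a low value. They report only what shows in the picture. A call takes as long as a camera call. They do not tell look-alikes from the thing itself.
- cams.find_in(query, camera): "extent" ([left, top, right, bottom] in pixels, round what is visible of it).
- cams.outline_of(query, camera): "pixels" (384x512 bool, what is visible of it) and "extent" ([left, top, right, bottom] in pixels, round what is visible of it).
- cams.mark_of(query, camera): "point" ([row, column] in pixels: a listed point, or the origin of a listed thing).
The state is a dict: "time_s": time; "joints": joint angles; "joint_vel": joint speeds; "effort": joint torques, N m; "tool_pos": TCP position; "eef_rot": TCP orientation; "wrist_force": force on the tool from outside, world axes, zero at the start; "wrist_torque": the same for the moment, N m; "opening": opening from 0.0 (shut) to 1.0 (fully open).
Only numpy, scipy, OpenCV 4.12 (cv2) and the standard library are available. Lean on these libraries where they do the work, as an engineer would, in place of code of your own. Each camera call takes 0.05 s, during which the arm holds its last target.

## Working session

There is one attempt and no reset: what is moved stays moved. The work goes in short steps, Python scripts to look and compute and a shell command to move; the robot and the scene stay as the last step left them, time stands still between calls to the robot, and variables do not carry over. Pictures are saved under pics/ and viewed, and the job is handed in when it is done.

```bash
ls; mkdir -p pics
cat > h.py <<'E'
import numpy as np, cv2
from rig import ctrl, cams
def ray(c,row,col):
    xd=(col-c["cx"])/c["fx"]; yd=(row-c["cy"])/c["fy"]
    x,y=xd,yd
    for _ in range(20):
        s=1+c["k1"]*(x*x+y*y); x,y=xd/s,yd/s
    d=np.array([x,-y,-1.]); T=np.array(c["T"])
    return T[:3,3],T[:3,:3]@d
def atz(c,row,col,z):
    o,d=ray(c,row,col); return o+d*(z-o[2])/d[2]
def proj(c,p):
    T=np.array(c["T"]); q=T[:3,:3].T@(np.array(p)-T[:3,3]); x,y=q[0]/-q[2],-q[1]/-q[2]
    s=1+c["k1"]*(x*x+y*y); return np.array([c["cy"]+c["fy"]*y*s, c["cx"]+c["fx"]*x*s])
def tri(obs):
    A=np.zeros((3,3));b=np.zeros(3)
    for c,r,k in obs:
        o,d=ray(c,r,k); d=d/np.linalg.norm(d); P=np.eye(3)-np.outer(d,d); A+=P;b+=P@o
    p=np.linalg.solve(A,b)
    return p
E
python3 - <<'E'
from h import *
C={}
for n in ["scene","side","wrist"]:
    c=cams.read_camera(n);C[n]=c
    cv2.imwrite(f"pics/{n}0.png",c["color"][:,:,::-1]); print(n,c["fx"],c["k1"],np.round(c["T"],3).tolist())
    np.save(f"{n}0.npy",c,allow_pickle=True)
    for q in ["holder","drawer_spot","chest_drawer0","wedge","wedge_grip","wedge_tip","stand","front_rail","front_foot_left","front_foot_right","seat","figurine","block","jar","tray","bell","cup"]:
        m=cams.mark_of(q,n); f=cams.find_in(q,n) 
        print(q,[(np.round(a["point"],1).tolist(),round(a["score"],2)) for a in m[:3]],[(np.round(a["extent"]).astype(int).tolist(),round(a["score"],2)) for a in f[:3]])
print(ctrl.observe())
E
```

```text
pics
scene 382.0219353896459 0.011510981989973338 [[0.104, -0.804, 0.585, 1.226], [0.994, 0.094, -0.048, -0.123], [-0.016, 0.587, 0.81, 0.991], [0.0, 0.0, 0.0, 1.0]]
holder [] [([278, 205, 292, 224], 0.64)]
drawer_spot [] [([348, 149, 416, 202], 0.83)]Traceback (most recent call last):
  File "<stdin>", line 8, in <module>
ValueError: it knows: bell, block, cup, drawer_spot, figurine, front_foot_left, front_foot_right, front_rail, holder, jar, rear_foot_left, rear_foot_right, seat, stand, tray, wedge, wedge_grip, wedge_tip
```

Run:
```python
from h import *
for n in ["scene","side","wrist"]:
    c=cams.read_camera(n)
    cv2.imwrite(f"pics/{n}1.png",c["color"][:,:,::-1]); print(n,c["fx"],c["k1"],np.round(c["T"],3).tolist())
    np.save(f"{n}0.npy",c,allow_pickle=True)
    for q in ["holder","drawer_spot","wedge","wedge_grip","wedge_tip","stand","front_rail","front_foot_left","front_foot_right","seat","figurine","block","bell"]:
        m=cams.mark_of(q,n); f=cams.find_in(q,n) 
        print(q,[(np.round(a["point"],1).tolist(),round(a["score"],2)) for a in m[:3]],[(np.round(a["extent"]).astype(int).tolist(),round(a["score"],2)) for a in f[:3]])
print(ctrl.observe())
```

```text
scene 382.0219353896459 0.011510981989973338 [[0.104, -0.804, 0.585, 1.226], [0.994, 0.094, -0.048, -0.123], [-0.016, 0.587, 0.81, 0.991], [0.0, 0.0, 0.0, 1.0]]
holder [([213.5, 281.6], 0.72)] [([275, 205, 294, 224], 0.71)]
drawer_spot [([180.9, 378.9], 0.9)] [([348, 148, 416, 202], 0.9)]
wedge [([183.4, 187.6], 0.73)] [([178, 174, 202, 212], 0.89)]
wedge_grip [([181.0, 187.7], 0.78)] [([182, 173, 202, 216], 0.84)]
wedge_tip [([209.8, 194.2], 0.65)] [([224, 158, 241, 171], 0.59), ([177, 172, 206, 214], 0.58), ([265, 213, 331, 275], 0.39)]
stand [([249.2, 297.0], 0.6)] [([264, 217, 335, 278], 0.64)]
front_rail [([237.8, 270.7], 0.39), ([183.0, 187.3], 0.26)] [([263, 217, 332, 276], 0.81), ([259, 246, 342, 286], 0.54)]
front_foot_left [] [([262, 214, 332, 274], 0.7)]
front_foot_right [([239.1, 267.2], 0.84)] [([262, 214, 334, 275], 0.76)]
seat [] [([260, 244, 342, 286], 0.7), ([329, 112, 380, 149], 0.29)]
figurine [([196.7, 314.2], 0.92), ([209.1, 235.3], 0.67), ([245.9, 304.6], 0.61)] [([291, 222, 316, 258], 0.86), ([223, 190, 248, 217], 0.72), ([307, 178, 330, 202], 0.57)]
block [([2
[... 2339 characters left out ...]
234, 79, 256], 0.71)]
{'time_s': 4.3, 'joints': array([-3.69376075e-02,  2.63886869e-01,  1.60400332e+00,  1.98215978e-05,
        1.27368005e+00, -3.69140966e-02]), 'joint_vel': array([-0.0002143 ,  0.00139034, -0.00115803,  0.00021567, -0.00061523,
       -0.00142758]), 'effort': array([-1.00972384e-04, -5.02035427e+01, -3.57243061e+01,  7.29321060e-02,
        1.84285676e-02,  2.28831618e-05]), 'tool_pos': array([ 6.75000380e-01, -2.07947439e-05,  2.38712780e-01]), 'eef_rot': array([ 0.50001763,  0.49999143, -0.49999703,  0.49999392]), 'wrist_force': array([-0.09964095,  0.75620648,  0.67342355]), 'wrist_torque': array([ 0.04428688, -0.02694071,  0.00104008]), 'opening': 1.00117507296369}
```

View pics/scene1.png

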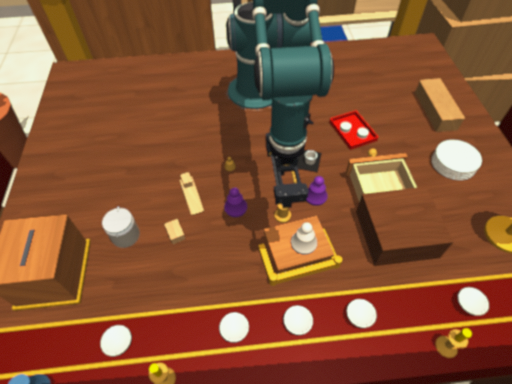

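View pics/side1.png

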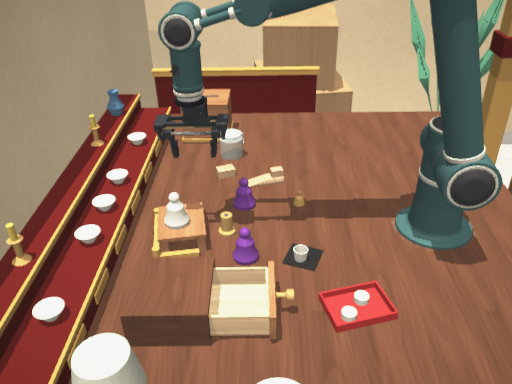

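View pics/wrist1.png

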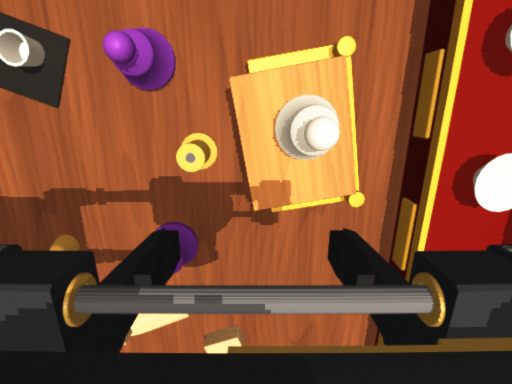

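The scene picture shows the holder at (col 284, row 214) in front of the stand (300, 245), the wedge at (190, 193) and the plain block at (176, 231). The open drawer is at (382, 175). Purple look-alikes are at (235, 203) and (317, 190).

Run:
```python
from h import *
L=lambda n:np.load(n+"0.npy",allow_pickle=True).item()
s,d,w=L("scene"),L("side"),L("wrist")
def ctr(e): return ((e[1]+e[3])/2,(e[0]+e[2])/2)
print("holder tri", tri([(s,214.5,284.5),(d,224.5,228.5),(w,*ctr([176,134,218,173]))]).round(4))
print("holder base", [atz(c,r,k,0).round(4) for c,r,k in [(s,213.5,281.6),(d,230.9,228.9),(w,150,201.4)]])
print("wedge", [atz(c,r,k,0).round(4) for c,r,k in [(s,183.4,187.6),(d,178.6,274.5),(w,322.1,124.3)]])
print("grip", [atz(c,r,k,0.034).round(4) for c,r,k in [(s,181,187.7),(w,335,112)]])
print("tip", [atz(c,r,k,0).round(4) for c,r,k in [(s,209.8,194.2),(d,185,239.4),(w,307,187.7)]])
print("spot", [atz(c,r,k,0.022).round(4) for c,r,k in [(s,180.9,378.9)]])
print("rail", [atz(c,r,k,0.008).round(4) for c,r,k in [(s,237.8,270.7),(d,232.4,200.8)]])
print("ffr", atz(s,239.1,267.2,0).round(4),"ffl",atz(d,247.2,201.9,0).round(4))
print("stand",atz(s,249,297,0).round(4),atz(w,135,295,0).round(4))
for n,c,b,f in [("scene",s,(250,200,345,295),8),("scene",s,(160,150,260,250),7),("scene",s,(330,130,460,220),6),("side",d,(140,180,310,270),4.5),("wrist",w,(100,0,380,260),2.8),("side",d,(190,250,310,345),6)]:
    im=c["color"][b[1]:b[3],b[0]:b[2],::-1]
    import random
    cv2.imwrite(f"pics/c_{n}_{b[0]}.png",cv2.resize(im,None,fx=f,fy=f,interpolation=cv2.INTER_CUBIC))
```

```text
holder tri [0.6007 0.0226 0.0224]
holder base [array([0.5897, 0.0215, 0.    ]), array([ 0.5955,  0.0171, -0.    ]), array([0.602 , 0.0223, 0.    ])]
wedge [array([ 0.4374, -0.2674,  0.    ]), array([ 0.4594, -0.28  ,  0.    ]), array([ 0.452 , -0.2736,  0.    ])]
grip [array([ 0.4547, -0.2621,  0.034 ]), array([ 0.4481, -0.2683,  0.034 ])]
tip [array([ 0.5447, -0.2476,  0.    ]), array([ 0.5776, -0.2394,  0.    ]), array([ 0.5641, -0.2414,  0.    ])]
spot [array([0.5163, 0.3453, 0.022 ])]
rail [array([ 0.6755, -0.0243,  0.008 ]), array([0.6752, 0.0346, 0.008 ])]
ffr [ 0.6742 -0.0343 -0.    ] ffl [0.666  0.0926 0.    ]
stand [0.7164 0.0473 0.    ] [0.7319 0.043  0.    ]
```

View pics/c_scene_250.png

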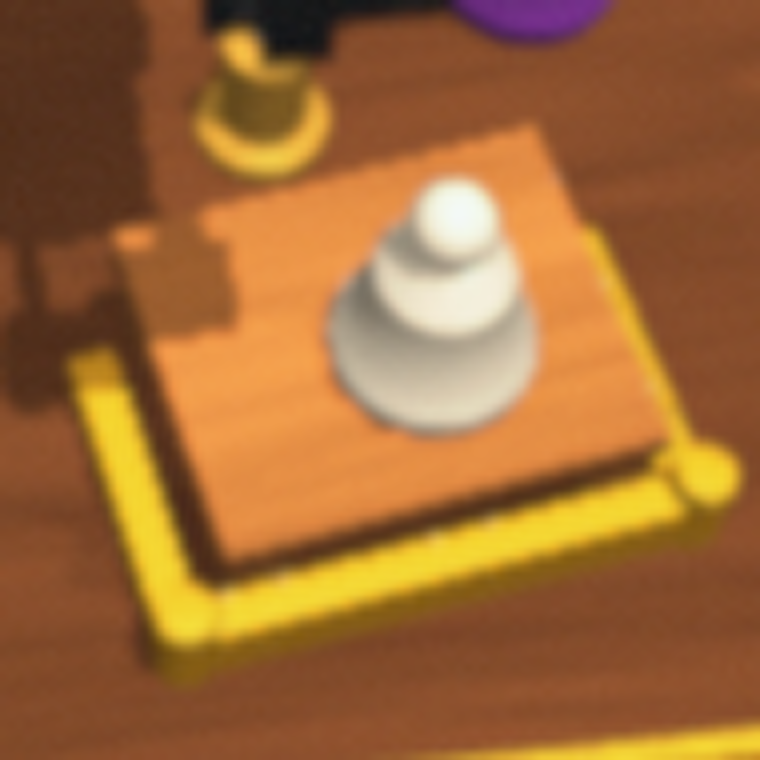

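View pics/c_scene_160.png

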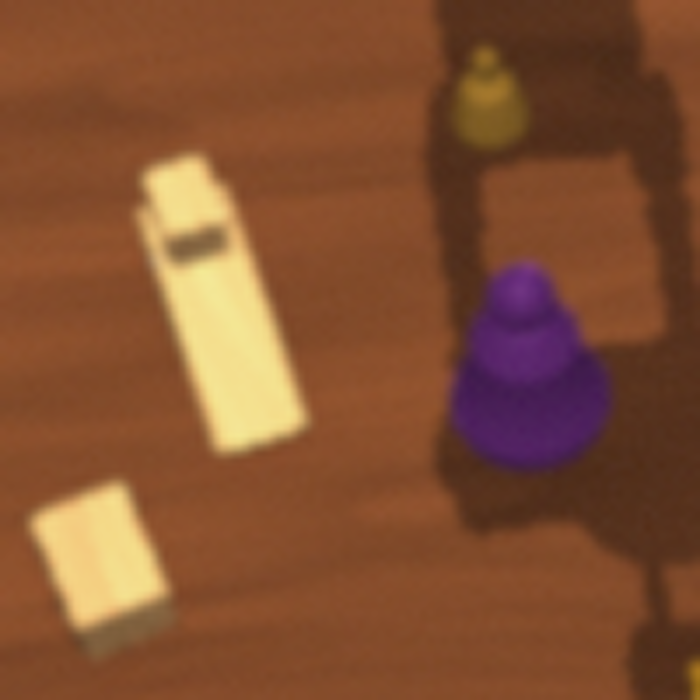

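View pics/c_scene_330.png

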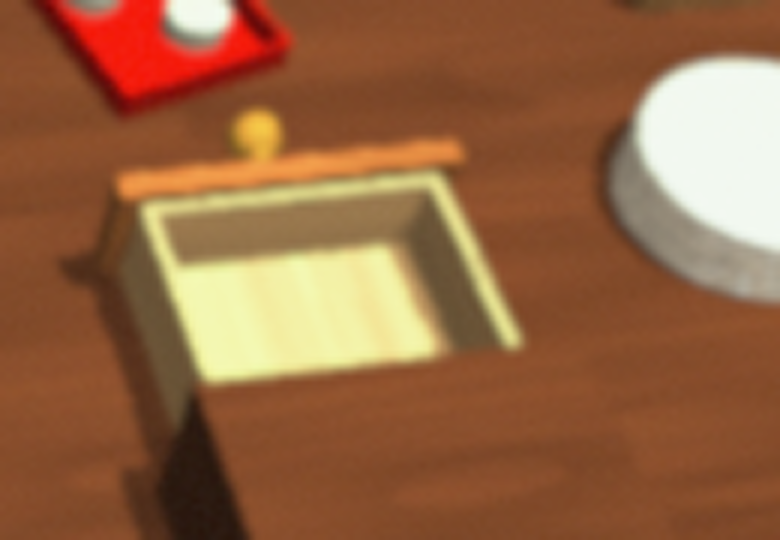

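View pics/c_side_140.png

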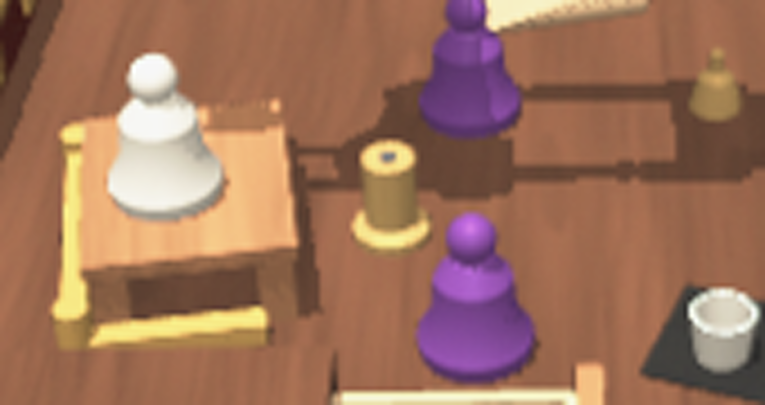

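View pics/c_wrist_100.png

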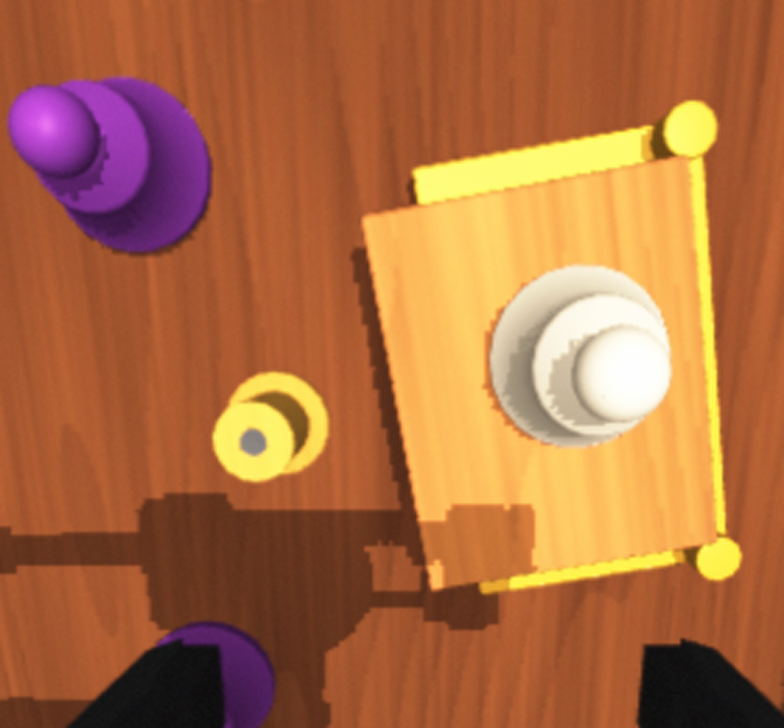

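View pics/c_side_190.png

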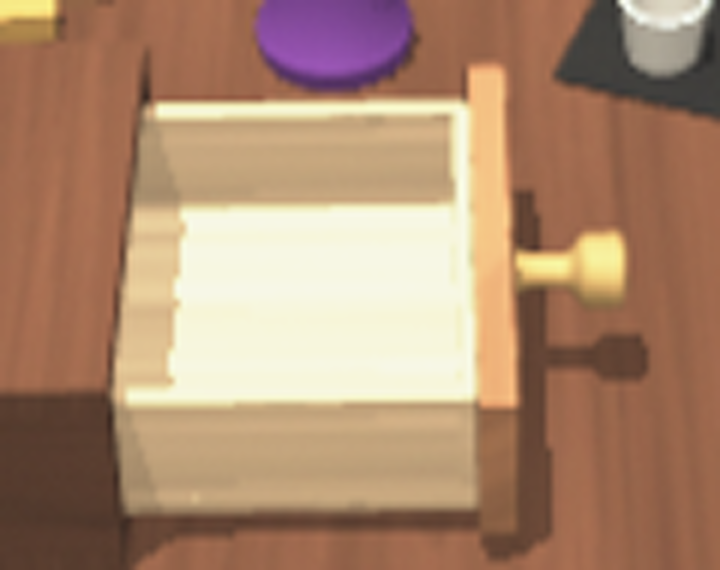

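Run:
```python
from h import *
L=lambda n:np.load(n+"0.npy",allow_pickle=True).item()
s,d,w=L("scene"),L("side"),L("wrist")
pw=[(77.1,229.3),(56.4,347.5),(193.9,356.4),(210.7,255.4)] # FL, BL, BR, FR
ps=[(215.6,316.9),(255,333.5),(270,278.1),(229.1,264.4)]
W=[];S=[]
for a,b in zip(pw,ps):
    t=tri([(w,*a),(s,*b)]); W.append(atz(w,*a,.06));S.append(atz(s,*b,.06))
    print("tri",t.round(4),W[-1].round(4),S[-1].round(4))
for Q in (W,S):
    Q=np.array(Q); c=Q.mean(0); fx=(Q[1]+Q[2]-Q[0]-Q[3])/2; fy=(Q[0]+Q[1]-Q[2]-Q[3])/2
    print(c.round(4),np.linalg.norm(fx),np.linalg.norm(fy),np.degrees(np.arctan2(fx[1],fx[0])),np.degrees(np.arctan2(-fy[0],fy[1])))
cr=lambda u,v:(150+v/7,160+u/7)
a,b=atz(s,*cr(222,453),.002),atz(s,*cr(308,425),.002); g,h=atz(s,*cr(143,180),.047),atz(s,*cr(203,156),.047)
print("tip",a,b,(a+b)/2,np.linalg.norm(a-b)); print("gripback",g,h,(g+h)/2,np.linalg.norm(g-h))
v=(a+b)/2-(g+h)/2; print(np.linalg.norm(v[:2]),np.degrees(np.arctan2(v[1],v[0])), "center",(g+h)/2+v*20/130)
# holder top/foot from wrist crop
wc=lambda u,v:(v/2.8,100+u/2.8)
print("holder top",atz(w,*wc(254,441),.06),"foot",atz(w,*wc(273,426),.006))
dc=lambda u,v:(180+v/4.5,140+u/4.5)
print("side top",atz(d,*dc(388,157),.06),"foot",atz(d,*dc(391,228),.006))
# drawer
sc=lambda u,v:(130+v/6,330+u/6)
for n,u,v,z in [("frontinL",145,205,.073),("frontinR",435,172,.073),("front top outer R",118,178,.083),("outer L",462,143,.083),("chest edge R",200,384,.095),("chest edge?",520,345,.095),("floorR",183,265,.022),("floorL",390,245,.022)]:
    print(n,atz(s,*sc(u,v),z).round(4))
ec=lambda u,v:(250+v/6,190+u/6)
for n,u,v,z in [("side front top outer(-y)",503,66,.083),("(+y)",518,408,.083),("chest edge -y",148,50,.095),("chest edge +y",115,392,.095),("wall top in -y",455,115,.073)]:
    print(n,atz(d,*ec(u,v),z).round(4))
```

```text
tri [0.6488 0.1111 0.0631] [0.6483 0.1106 0.06  ] [0.647  0.1128 0.06  ]
tri [0.776  0.1315 0.0598] [0.7759 0.1317 0.06  ] [0.7761 0.1313 0.06  ]
tri [ 0.8025 -0.0232  0.0597] [ 0.8023 -0.0232  0.06  ] [ 0.8027 -0.0231  0.06  ]
tri [ 0.6772 -0.0438  0.0643] [ 0.6772 -0.0454  0.06  ] [ 0.6747 -0.0434  0.06  ]
[0.726  0.0434 0.06  ] 0.1282128938102438 0.1579292928837818 9.716615425182324 10.093103442983757
[0.7251 0.0444 0.06  ] 0.13000684887699357 0.1576402890293703 8.577839818579918 9.93029085835525
tip [ 0.56354685 -0.25527854  0.002     ] [ 0.55304032 -0.21698153  0.002     ] [ 0.55829359 -0.23613003  0.002     ] 0.03971206347966224
gripback [ 0.44102685 -0.28310713  0.047     ] [ 0.43006414 -0.2558239   0.047     ] [ 0.4355455  -0.26946552  0.047     ] 0.029403333497121768
0.1271941342685189 15.193725131902811 center [ 0.45442982 -0.26433698  0.04007692]
holder top [0.60022199 0.02196621 0.06      ] foot [0.59764485 0.02020732 0.006     ]
side top [0.59986598 0.02139615 0.06      ] foot [0.60059485 0.02397384 0.006     ]
frontinL [0.4799 0.2641 0.073 ]
frontinR [0.4757 0.4204 0.073 ]
front top outer R [0.4684 0.2508 0.083 ]
outer L [0.466  0.4351 0.083 ]
chest edge R [0.6112 0.2516 0.095 ]
chest edge? [0.6062 0.4108 0.095 ]
floorR [0.4825 0.2948 0.022 ]
floorL [0.482  0.4092 0.022 ]
side front top outer(-y) [0.4666 0.2499 0.083 ]
(+y) [0.4631 0.4338 0.083 ]
chest edge -y [0.6091 0.254  0.095 ]
chest edge +y [0.6036 0.4381 0.095 ]
wall top in -y [0.486  0.2681 0.073 ]
```

Run:
```python
from h import *
L=lambda n:np.load(n+"0.npy",allow_pickle=True).item()
s,d,w=L("scene"),L("side"),L("wrist")
wc=lambda u,v:(v/2.8,100+u/2.8)
dc=lambda u,v:(180+v/4.5,140+u/4.5)
print("purL foot",atz(w,*wc(137,165),.005),"rad pt",atz(w,*wc(137,252),.005),"side", atz(d,*dc(475,330),.005))
print("top tri", tri([(w,*wc(56,126)),(d,*dc(471,238))]))
print("purR foot side",atz(d,*dc(469,92),.005), "edges",atz(d,*dc(419,95),.01),atz(d,*dc(521,95),.01))
print("purR wrist",atz(w,*wc(215,690),.005),"right edge",atz(w,*wc(273,690),.005))
print("top R tri", tri([(s,150+290/7,160+524/7),(d,*dc(466,8))]))
print("fig foot",atz(w,*wc(580,355),.065),"head",tri([(w,*wc(622,373)),(d,*dc(152,75))]))
print("block",atz(s,231,176,.03),"bell",atz(s,165,230,.02))
```

```text
purL foot [0.54279843 0.13793892 0.005     ] rad pt [0.53887533 0.10098701 0.005     ] side [0.54242306 0.125779   0.005     ]
top tri [0.54223079 0.13801092 0.08353919]
purR foot side [ 0.55695821 -0.13701195  0.005     ] edges [ 0.59140833 -0.12586885  0.01      ] [ 0.51989047 -0.12522795  0.01      ]
purR wrist [ 0.55682363 -0.12499916  0.005     ] right edge [ 0.58875696 -0.12493115  0.005     ]
top R tri [ 0.55464005 -0.11582399  0.08773735]
fig foot [0.73558853 0.05791067 0.065     ] head [0.73394143 0.0574839  0.14571357]
block [ 0.63392371 -0.2979511   0.03      ] bell [ 0.39182894 -0.12312473  0.02      ]
```

```bash
python3 -m pendant '[[[-7.5,2.2,0],[0,0,90],-1],[[-7.5,2.2,0],[0,0,90],-1],[[-7.5,2.2,0],[0,0,90],-1],[[-7.5,2.2,0],[0,0,90],-1],[[-7.5,2.2,0],[0,0,90],-1],[[-7.5,2.2,0],[0,0,90],-1],[[-7.5,2.2,0],[0,0,90],-1],[[-7.5,2.2,0],[0,0,90],-1],[[-7.5,2.2,0],[0,0,90],-1],[[-7.5,2.2,0],[0,0,90],-1],[[-7.5,2.2,-2],[0,0,90],-1],[[-7.5,2.2,-5],[0,0,90],-1],[[-7.5,2.2,-8],[0,0,90],-1],[[-7.5,2.2,-8],[0,0,90],-1],[[-7.5,2.2,-8],[0,0,90],-1]]'
python3 - <<'E'
from h import *
c=cams.read_camera("wrist"); cv2.imwrite("pics/w2.png",c["color"][:,:,::-1])
o=cams.find_in("holder","wrist"); print(o[:2]); st=ctrl.observe(); print(st["time_s"],st["tool_pos"],st["eef_rot"])
print([proj(c,(.6,.022,z)).round(1) for z in (0,.06)], "grip", proj(c,(.6,.022,.159)))
E
```

```text
time_s: 5.55
tool_pos: [0.5983, 0.022, 0.1569]
eef_rot: [0.001, 0.709, -0.001, 0.705]
wrist_force: [0.8, -0.5, 0.6]
opening: 1.0
[{'extent': [233.0, 158.0, 275.9, 216.3], 'score': 0.72}]
5.65 [0.60109935 0.02203424 0.16045741] [ 6.34614192e-04  7.06321708e-01 -6.13843211e-04  7.07890433e-01]
[array([181.4, 253. ]), array([197.5, 252.8])] grip [249.15850069 252.24314368]
```

View pics/w2.png

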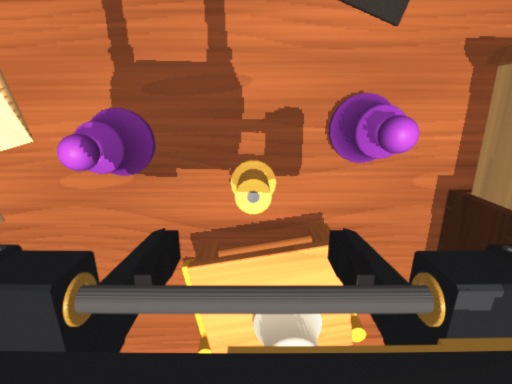

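Wrist view: holder top at (253, 197), which matches my projection (252.8, 197.5). Both purple pieces are clear of the jaws, so I'll descend and grip.

```bash
python3 -m pendant '[[[0,0,-3.5],[0,0,0],-1],[[0,0,-7],[0,0,0],-1],[[0,0,-10],[0,0,0],-1],[[0,0,-12],[0,0,0],-1],[[0,0,-13],[0,0,0],-1],[[0,0,-13],[0,0,0],-1],[[0,0,-13],[0,0,0],0.6],[[0,0,-13],[0,0,0],1],[[0,0,-13],[0,0,0],1],[[0,0,-13],[0,0,0],1],[[0,0,-13],[0,0,0],1],[[0,0,-13],[0,0,0],1]]' 25
python3 -m pendant '[[[0,0,2],[0,0,0],1],[[0,0,6],[0,0,0],1],[[0,0,10],[0,0,0],1],[[0,0,14],[0,0,0],1],[[0,0,14],[0,0,0],1]]'
python3 - <<'E'
from h import *
for n in("side","scene"):
    c=cams.read_camera(n); cv2.imwrite(f"pics/{n}3.png",c["color"][:,:,::-1])
    if n=="scene":
        print(cams.mark_of("drawer_spot",n)[:1]); np.save("scene3.npy",c,allow_pickle=True)
E
```

```text
time_s: 6.65
tool_pos: [0.6005, 0.022, 0.0295]
eef_rot: [-0.0, 0.707, -0.0, 0.708]
wrist_force: [-0.3, 0.3, -0.5]
opening: 0.569
time_s: 7.07
tool_pos: [0.6058, 0.022, 0.1789]
eef_rot: [-0.0, 0.701, -0.0, 0.713]
wrist_force: [1.9, 1.1, 1.1]
opening: 0.191
[{'point': [182.9, 380.1], 'score': 0.79}]
```

View pics/side3.png

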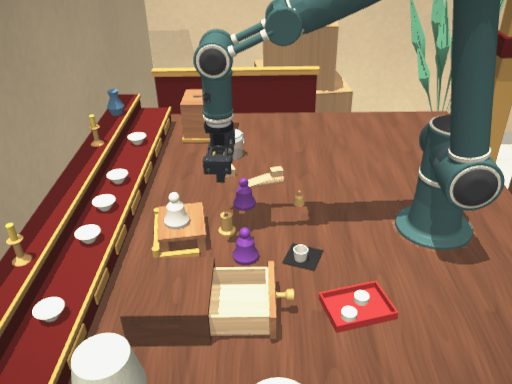

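The side view shows the holder still standing at (228, 223). The jaws are slow and had not closed when I lifted, so I'll reopen, descend again and wait longer.

```bash
python3 -m pendant '[[[0,0,0],[0,0,0],-1],[[0,0,0],[0,0,0],-1],[[0,0,0],[0,0,0],-1],[[0,0,0],[0,0,0],-1],[[0,0,0],[0,0,0],-1],[[0,0,0],[0,0,0],-1],[[0,0,0],[0,0,0],-1],[[0,0,0],[0,0,0],-1],[[0,0,-3.5],[0,0,0],-1],[[0,0,-7],[0,0,0],-1],[[0,0,-10],[0,0,0],-1],[[0,0,-12.5],[0,0,0],-1],[[0,0,-14],[0,0,0],-1],[[0,0,-14],[0,0,0],-1]]'
python3 -m pendant '[[[0,0,0],[0,0,0],1],[[0,0,0],[0,0,0],1],[[0,0,0],[0,0,0],1],[[0,0,0],[0,0,0],1],[[0,0,0],[0,0,0],1],[[0,0,0],[0,0,0],1],[[0,0,0],[0,0,0],1],[[0,0,0],[0,0,0],1],[[0,0,0],[0,0,0],1],[[0,0,0],[0,0,0],1]]' 25
python3 -m pendant '[[[0,0,0],[0,0,0],1],[[0,0,0],[0,0,0],1]]'
```

```text
time_s: 8.38
tool_pos: [0.5964, 0.022, 0.0244]
eef_rot: [0.0, 0.71, -0.0, 0.704]
wrist_force: [-0.8, -0.1, -0.2]
opening: 1.001
time_s: 9.22
tool_pos: [0.6001, 0.022, 0.0289]
eef_rot: [-0.0, 0.707, -0.0, 0.707]
wrist_force: [-1.7, -0.9, 2.4]
opening: 0.381
time_s: 9.38
tool_pos: [0.6001, 0.022, 0.0289]
eef_rot: [-0.0, 0.707, -0.0, 0.707]
wrist_force: [-0.8, 0.2, 2.3]
opening: 0.376
```

Opening 0.376 × 88 mm is 33 mm, so the post is held. Now I'll lift and carry it to the drawer.

```bash
python3 -m pendant '[[[0,0,2],[0,0,0],1],[[0,0,6],[0,0,0],1],[[0,0,10],[0,0,0],1],[[0,0,14],[0,0,0],1],[[-0.5,3,14.5],[0,0,0],1],[[-1.5,7,14.5],[0,0,0],1],[[-2.4,11,14.5],[0,0,0],1],[[-3.3,15,14.5],[0,0,0],1],[[-4.2,19,14.5],[0,0,0],1],[[-5.1,23,14.5],[0,0,0],1],[[-6,27,14.5],[0,0,0],1],[[-7,30,14.5],[0,0,0],1],[[-7.5,32,14.5],[0,0,0],1],[[-7.5,32.1,14.5],[0,0,0],1],[[-7.5,32.1,14.5],[0,0,0],1],[[-7.5,32.1,14.5],[0,0,0],1]]'
python3 - <<'E'
from h import *
st=ctrl.observe(); print(st["tool_pos"],st["wrist_force"],st["opening"])
for n in("wrist","side","scene"):
    c=cams.read_camera(n); cv2.imwrite(f"pics/{n}4.png",c["color"][:,:,::-1]); np.save(n+"4.npy",c,allow_pickle=True)
    m=cams.mark_of("drawer_spot",n)[:1]
    for a in m: print(n,a,atz(c,*a["point"],.022))
E
```

```text
time_s: 10.72
tool_pos: [0.5248, 0.3422, 0.173]
eef_rot: [-0.001, 0.707, -0.0, 0.707]
wrist_force: [0.2, -0.5, -1.3]
opening: 0.381
[0.52477448 0.34223838 0.17297731] [ 0.17984786 -0.45704918 -1.34211504] 0.38069217323627014
wrist {'point': [187.0, 253.0], 'score': 0.79} [0.53201315 0.3420761  0.022     ]
side {'point': [306.2, 245.5], 'score': 0.96} [0.53363256 0.33981683 0.022     ]
scene {'point': [183.9, 379.3], 'score': 0.71} [0.52821625 0.34295036 0.022     ]
```

View pics/wrist4.png

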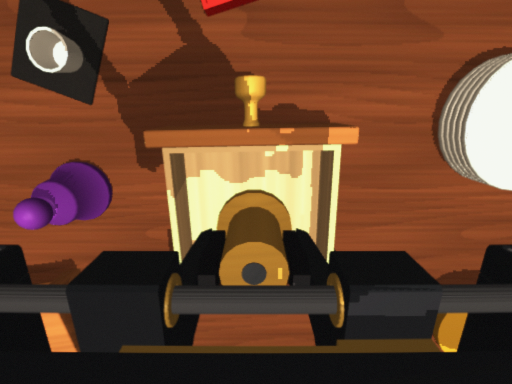

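View pics/side4.png

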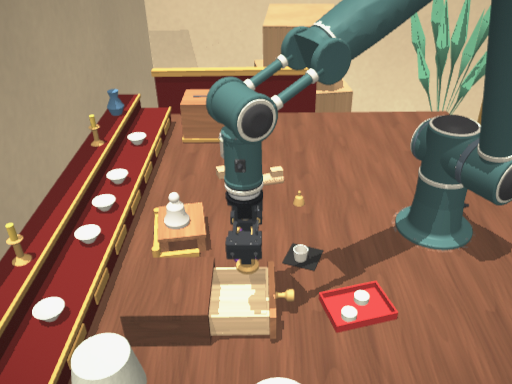

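Drawer front, both side walls and the knob (250, 95) surround the holder symmetrically. The three cameras put the spot at about (0.531, 0.342). I'll lower there.

```bash
python3 -m pendant '[[[0.5,0,-3],[0,0,0],1],[[0.5,0,-6],[0,0,0],1],[[0.5,0,-9],[0,0,0],1],[[0.5,0,-11],[0,0,0],1],[[0.5,0,-11.7],[0,0,0],1],[[0.5,0,-11.9],[0,0,0],1],[[0.5,0,-12],[0,0,0],1],[[0.5,0,-12.1],[0,0,0],1],[[0.5,0,-12.1],[0,0,0],1]]'
python3 -m pendant '[[[0,0,-0.1],[0,0,0],1],[[0,0,-0.1],[0,0,0],1]]'
```

```text
time_s: 11.77
tool_pos: [0.5314, 0.3437, 0.0546]
eef_rot: [0.001, 0.706, 0.001, 0.708]
wrist_force: [-1.1, -0.1, -1.5]
opening: 0.378
time_s: 11.93
tool_pos: [0.5307, 0.3434, 0.0529]
eef_rot: [0.0, 0.706, 0.0, 0.708]
wrist_force: [1.2, -0.4, -2.0]
opening: 0.377
```

```bash
python3 -m pendant '[[[0,0,0],[0,0,0],1],[[0,0,-0.1],[0,0,0],1],[[0,0,-0.1],[0,0,0],1],[[0,0,-0.1],[0,0,0],1]]'
```

```text
time_s: 12.27
tool_pos: [0.5302, 0.3432, 0.051]
eef_rot: [0.0, 0.707, 0.0, 0.707]
wrist_force: [-0.2, -0.1, 0.1]
opening: 0.378
```

The wrist force rose by 2 N, so the weight is off and the holder is on the floor. I'll release and rise.

```bash
python3 -m pendant '[[[0,0,0],[0,0,0],-0.4],[[0,0,0],[0,0,0],-0.4],[[0,0,0],[0,0,0],-0.4],[[0,0,0],[0,0,0],-0.4],[[0,0,0],[0,0,0],-0.4],[[0,0,0],[0,0,0],-0.4],[[0,0,2],[0,0,0],-0.4],[[0,0,5],[0,0,0],-0.4],[[0,0,8],[0,0,0],-0.4],[[0,0,11],[0,0,0],-0.4],[[0,0,14],[0,0,0],-0.4],[[0,-3,14],[0,0,0],-0.6],[[0,-6,14],[0,0,0],-1],[[0,-10,14],[0,0,0],-1],[[0,-14,14],[0,0,0],-1],[[0,-14,14],[0,0,0],-1]]'
python3 - <<'E'
from h import *
for n in("wrist","scene","side"):
    c=cams.read_camera(n); cv2.imwrite(f"pics/{n}5.png",c["color"][:,:,::-1]); np.save(n+"5.npy",c,allow_pickle=True)
    if n!="wrist": print(n,cams.find_in("holder",n)[:2])
a=cv2.imread("pics/scene5.png")[120:230,320:460]; b=cv2.imread("pics/side5.png")[190:350,160:320]
cv2.imwrite("pics/d5.png",np.hstack([cv2.resize(a,(400,314)),cv2.resize(b,(314,314))]))
E
```

```text
time_s: 13.6
tool_pos: [0.5295, 0.1974, 0.1906]
eef_rot: [0.0, 0.707, -0.002, 0.707]
wrist_force: [-0.3, -0.2, -0.4]
opening: 0.997
scene [{'extent': [371.1, 169.0, 393.0, 192.9], 'score': 0.8}]
side [{'extent': [235.3, 283.2, 260.5, 317.4], 'score': 0.92}]
```

View pics/d5.png

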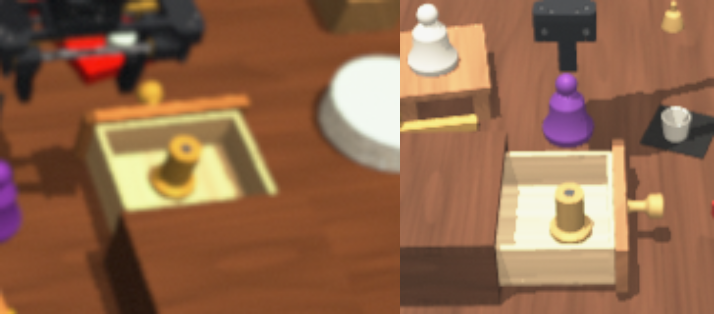

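View pics/scene5.png

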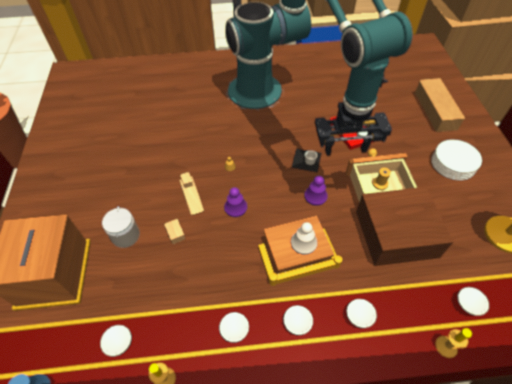

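Both views show the holder upright on the drawer floor, at scene (382, 181) and side (248, 300). For the wedge there are two candidates of the same wood: the one at scene (190, 193), with a long ramp and grip block, and the plain block at (176, 231). The ramp and grip block identify (190, 193) as the wedge, and the crop above confirms it. I'm moving over it.

```bash
python3 -m pendant '[[[-0.6,-4,0],[0,0,5],-1],[[-1.2,-8,0],[0,0,10],-1],[[-2,-12,0],[0,0,15],-1],[[-2.6,-16,0],[0,0,15],-1],[[-3.2,-20,0],[0,0,15],-1],[[-3.9,-24,0],[0,0,15],-1],[[-4.5,-28,0],[0,0,15],-1],[[-5.2,-32,0],[0,0,15],-1],[[-5.9,-36,0],[0,0,15],-1],[[-6.5,-40,0],[0,0,15],-1],[[-7.2,-44,0],[0,0,15],-1],[[-7.6,-46.7,0],[0,0,15],-1],[[-7.6,-46.7,0],[0,0,15],-1],[[-7.6,-46.7,0],[0,0,15],-1],[[-7.6,-46.7,0],[0,0,15],-1]]'
python3 - <<'E'
from h import *
st=ctrl.observe(); print(st["tool_pos"],st["eef_rot"])
c=cams.read_camera("wrist"); cv2.imwrite("pics/w6.png",c["color"][:,:,::-1]); np.save("wrist6.npy",c,allow_pickle=True)
for q in("wedge_grip","wedge_tip"): print(q,cams.mark_of(q,"wrist")[:2])
E
```

```text
time_s: 15.1
tool_pos: [0.4546, -0.2629, 0.1904]
eef_rot: [-0.092, 0.701, 0.093, 0.701]
wrist_force: [-0.6, 0.1, -0.2]
opening: 1.0
[ 0.45458224 -0.26288434  0.19039536] [-0.09221218  0.7011065   0.0929927   0.70092721]
wedge_grip [{'point': [179.9, 248.5], 'score': 0.97}]
wedge_tip [{'point': [247.3, 249.7], 'score': 0.55}]
```

View pics/w6.png

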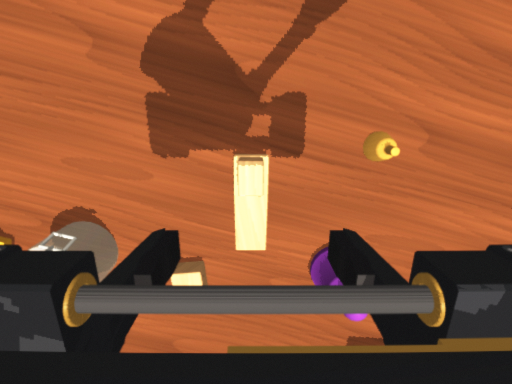

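The wrist view shows the wedge straight below the jaws: block end at (252, 158), thin end at (251, 249).

Run:
```python
from h import *
c=np.load("wrist6.npy",allow_pickle=True).item()
g=atz(c,179.9,250,.034); t1,t2=atz(c,249.5,236,.003),atz(c,249.5,267,.003); t=(t1+t2)/2
b1,b2=atz(c,154.5,234,.021),atz(c,154.5,269,.021)
print(g,t,np.linalg.norm(t1-t2),b1,b2,np.linalg.norm(b1-b2)); b=(b1+b2)/2; v=(t-b)[:2]; print(np.linalg.norm(v),np.degrees(np.arctan2(v[1],v[0])), b[:2]+v*20/130)
im=cv2.resize(c["color"][140:260,190:320,::-1],None,fx=4.5,fy=4.5,interpolation=cv2.INTER_CUBIC); cv2.imwrite("pics/w6c.png",im)
```

```text
[ 0.45616269 -0.26581569  0.034     ] [ 0.55731304 -0.23726947  0.003     ] 0.04200046584702399 [ 0.43509265 -0.29060204  0.021     ] [ 0.42462499 -0.25174459  0.021     ] 0.04024268159958888
0.1318864942390866 14.896177242383716 [ 0.44946716 -0.26595734]
```

View pics/w6c.png

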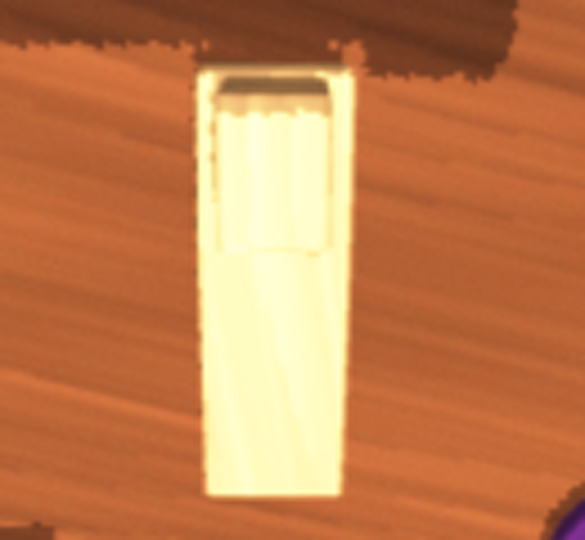

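The crop shows the block centred on the body and a full ramp, so this is the wedge. The body's ledge is 21 mm high, so I'll keep the fingertips just above it, with TCP at about 24 mm.

```bash
python3 -m pendant '[[[-0.2,-0.1,-4],[0,0,0],-1],[[-0.2,-0.1,-8],[0,0,0],-1],[[-0.2,-0.1,-12],[0,0,0],-1],[[-0.2,-0.1,-15],[0,0,0],-1],[[-0.2,-0.1,-16.5],[0,0,0],-1],[[-0.2,-0.1,-16.6],[0,0,0],-1],[[-0.2,-0.1,-16.6],[0,0,0],-1],[[-0.2,-0.1,-16.6],[0,0,0],-1]]'
python3 -m pendant '[[[0,0,0],[0,0,0],1],[[0,0,0],[0,0,0],1],[[0,0,0],[0,0,0],1],[[0,0,0],[0,0,0],1],[[0,0,0],[0,0,0],1],[[0,0,0],[0,0,0],1],[[0,0,0],[0,0,0],1],[[0,0,0],[0,0,0],1],[[0,0,0],[0,0,0],1],[[0,0,0],[0,0,0],1],[[0,0,0],[0,0,0],1]]' 45
python3 - <<'E'
from h import *
st=ctrl.observe(); print(st["tool_pos"],st["eef_rot"])
for n in("side","scene"):
    c=cams.read_camera(n); cv2.imwrite(f"pics/{n}7.png",c["color"][:,:,::-1]); np.save(n+"7.npy",c,allow_pickle=True)
a=cv2.imread("pics/side7.png")[100:240,170:330]; b=cv2.imread("pics/scene7.png")[130:250,140:280]
cv2.imwrite("pics/d7.png",np.hstack([cv2.resize(a,(400,350)),cv2.resize(b,(400,350))]))
E
```

```text
time_s: 15.92
tool_pos: [0.4533, -0.265, 0.026]
eef_rot: [-0.093, 0.7, 0.092, 0.702]
wrist_force: [0.8, 0.9, -0.5]
opening: 1.0
time_s: 16.83
tool_pos: [0.452, -0.2651, 0.0246]
eef_rot: [-0.092, 0.701, 0.092, 0.701]
wrist_force: [-0.1, -1.1, -0.4]
opening: 0.312
[ 0.45195292 -0.26505759  0.02463302] [-0.0922998   0.70110318  0.09229164  0.70101165]
```

View pics/d7.png

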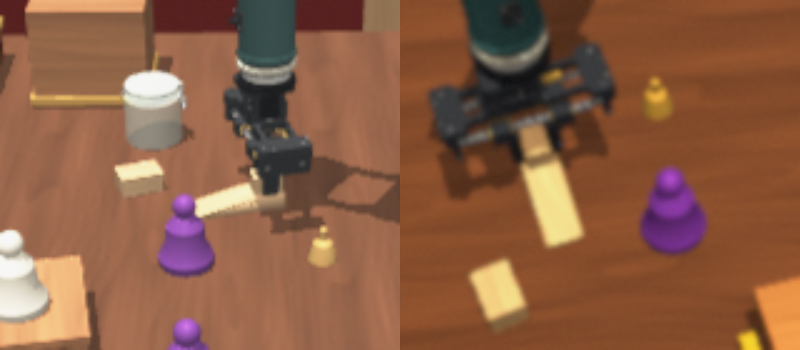

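Opening 0.312 × 88 mm is 27.5 mm: the 28 mm grip block is held. Now I'll lift it over the purple look-alike to the spot in front of the stand.

```bash
python3 -m pendant '[[[0,0,0],[0,0,0],1],[[0,0,3],[0,0,0],1],[[0,0,7],[0,0,0],1],[[0,0,11],[0,0,0],1],[[0,0,15],[0,0,0],1],[[0.7,2.5,15],[0,0,-2],1],[[1.7,6,15],[0,0,-5.2],1],[[2.7,9.7,15],[0,0,-5.2],1],[[3.7,13.4,15],[0,0,-5.2],1],[[4.7,17.1,15],[0,0,-5.2],1],[[5.7,20.7,15],[0,0,-5.2],1],[[6.7,24.2,15],[0,0,-5.2],1],[[7.6,27,15],[0,0,-5.2],1],[[7.65,27.5,15],[0,0,-5.2],1],[[7.65,27.5,15],[0,0,-5.2],1],[[7.65,27.5,15],[0,0,-5.2],1]]'
python3 -m pendant '[[[0,0,-3],[0,0,0],1],[[0,0,-7],[0,0,0],1],[[0,0,-11],[0,0,0],1],[[0,0,-13.5],[0,0,0],1],[[0,0,-14.5],[0,0,0],1],[[0,0,-14.7],[0,0,0],1],[[0,0,-14.7],[0,0,0],1]]'
python3 - <<'E'
from h import *
st=ctrl.observe(); print(st["tool_pos"],st["eef_rot"],st["wrist_force"],st["opening"])
for n in("side","scene","wrist"):
    c=cams.read_camera(n); cv2.imwrite(f"pics/{n}8.png",c["color"][:,:,::-1]); np.save(n+"8.npy",c,allow_pickle=True)
    print(n,cams.mark_of("wedge_tip",n)[:1],cams.mark_of("front_rail",n)[:1])
a=cv2.imread("pics/side8.png")[150:270,140:290]; b=cv2.imread("pics/scene8.png")[170:290,210:360]
cv2.imwrite("pics/d8.png",np.hstack([cv2.resize(a,(400,320),interpolation=2),cv2.resize(b,(400,320),interpolation=2)]))
E
```

```text
time_s: 18.27
tool_pos: [0.5279, 0.0099, 0.1742]
eef_rot: [-0.061, 0.705, 0.061, 0.704]
wrist_force: [0.8, -0.0, -0.9]
opening: 0.313
time_s: 18.85
tool_pos: [0.5287, 0.0089, 0.0279]
eef_rot: [-0.06, 0.705, 0.06, 0.705]
wrist_force: [-0.3, 0.2, -1.0]
opening: 0.315
[0.52869417 0.00894136 0.0279284 ] [-0.05995071  0.70462675  0.05983157  0.70450496] [-0.25401644  0.18381731 -0.99533779] 0.31517194652641917
side [{'point': [232.6, 210.1], 'score': 0.85}] [{'point': [234.3, 204.1], 'score': 0.92}]
scene [{'point': [225.8, 284.0], 'score': 0.56}] []
wrist [{'point': [352.0, 252.8], 'score': 0.97}] []
```

View pics/d8.png

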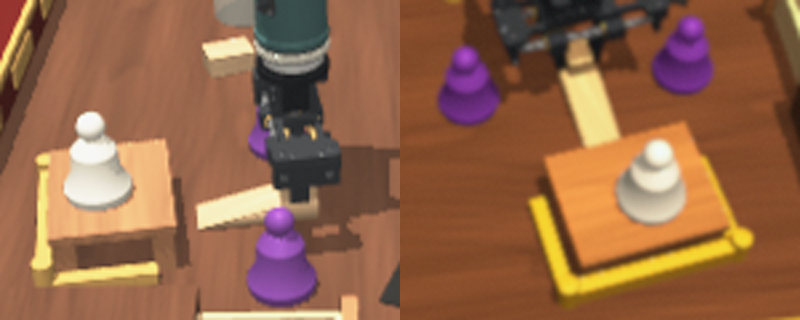

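View pics/wrist8.png

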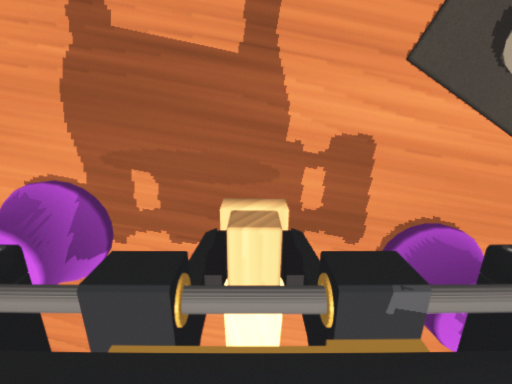

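The wedge is lined up with the stand: tip at side (214, 235), pointing between the front feet. I'll lower it onto the step and advance to just before the rail.

```bash
python3 -m pendant '[[[0,0,-0.2],[0,0,0],1],[[0,0,-0.25],[0,0,0],1],[[0,0,-0.25],[0,0,0],1],[[0.99,0.17,-0.25],[0,0,0],1],[[1.97,0.34,-0.25],[0,0,0],1],[[2.96,0.51,-0.25],[0,0,0],1],[[3.94,0.68,-0.25],[0,0,0],1],[[4.93,0.85,-0.25],[0,0,0],1],[[5.42,0.94,-0.25],[0,0,0],1],[[5.72,0.99,-0.25],[0,0,0],1],[[5.72,0.99,-0.25],[0,0,0],1]]'
python3 - <<'E'
from h import *
st=ctrl.observe(); print(st["tool_pos"],st["eef_rot"],st["wrist_force"],st["opening"])
for n in("side","scene"):
    c=cams.read_camera(n); cv2.imwrite(f"pics/{n}9.png",c["color"][:,:,::-1]); np.save(n+"9.npy",c,allow_pickle=True)
a=cv2.imread("pics/side9.png")[180:260,140:240]; b=cv2.imread("pics/scene9.png")[190:290,240:360]
cv2.imwrite("pics/d9.png",np.hstack([cv2.resize(a,(400,320),interpolation=2),cv2.resize(b,(384,320),interpolation=2)]))
E
```

```text
time_s: 20.22
tool_pos: [0.5863, 0.0201, 0.0249]
eef_rot: [-0.06, 0.705, 0.06, 0.704]
wrist_force: [-0.3, -0.7, -1.9]
opening: 0.314
[0.58627811 0.02007057 0.02489127] [-0.06046636  0.70459103  0.06049166  0.70444024] [-0.28894575 -0.67233991 -1.92179158] 0.31435989027598404
```

View pics/d9.png

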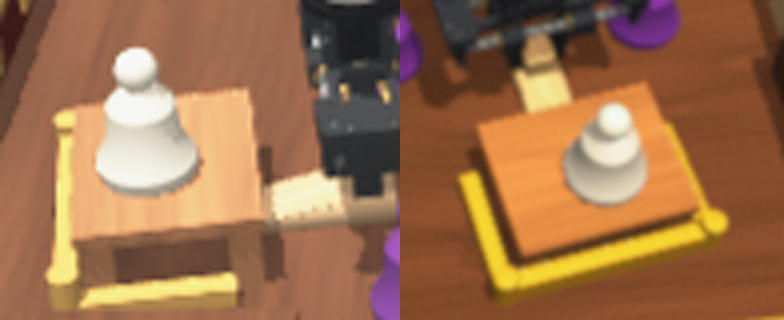

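The tip is past the front edge and under the rail line, and nothing has been touched yet. From here I'll push slowly and watch the force.

```bash
python3 -m pendant '[[[0.1,0.02,-0.05],[0,0,0],1],[[0.25,0.04,-0.05],[0,0,0],1],[[0.39,0.07,-0.05],[0,0,0],1],[[0.54,0.09,-0.05],[0,0,0],1],[[0.69,0.12,-0.05],[0,0,0],1],[[0.84,0.14,-0.05],[0,0,0],1],[[0.99,0.17,-0.05],[0,0,0],1],[[0.99,0.17,-0.05],[0,0,0],1],[[0.99,0.17,-0.05],[0,0,0],1]]'
python3 -m pendant '[[[0.15,0.03,0],[0,0,0],1],[[0.3,0.05,0],[0,0,0],1],[[0.44,0.08,0],[0,0,0],1],[[0.59,0.1,0],[0,0,0],1],[[0.59,0.1,0],[0,0,0],1],[[0.59,0.1,0],[0,0,0],1]]'
python3 - <<'E'
from h import *
st=ctrl.observe(); print(st["tool_pos"],st["eef_rot"],st["wrist_force"],st["opening"])
for n in("side","scene"):
    c=cams.read_camera(n); cv2.imwrite(f"pics/{n}10.png",c["color"][:,:,::-1]); np.save(n+"10.npy",c,allow_pickle=True)
a=cv2.imread("pics/side10.png")[180:260,140:240]; b=cv2.imread("pics/scene10.png")[190:290,240:360]
cv2.imwrite("pics/d10.png",np.hstack([cv2.resize(a,(400,320),interpolation=2),cv2.resize(b,(384,320),interpolation=2)]))
E
```

```text
time_s: 21.07
tool_pos: [0.5931, 0.0213, 0.0245]
eef_rot: [-0.06, 0.706, 0.06, 0.703]
wrist_force: [-7.9, -0.8, 4.9]
opening: 0.314
time_s: 21.57
tool_pos: [0.5987, 0.0223, 0.0245]
eef_rot: [-0.06, 0.707, 0.06, 0.702]
wrist_force: [-7.9, -0.7, 5.2]
opening: 0.311
[0.59868119 0.02233197 0.0245061 ] [-0.06037947  0.70661339  0.06048529  0.70241965] [-7.89623141 -0.73599098  5.19544839] 0.31116096184480885
```

View pics/d10.png

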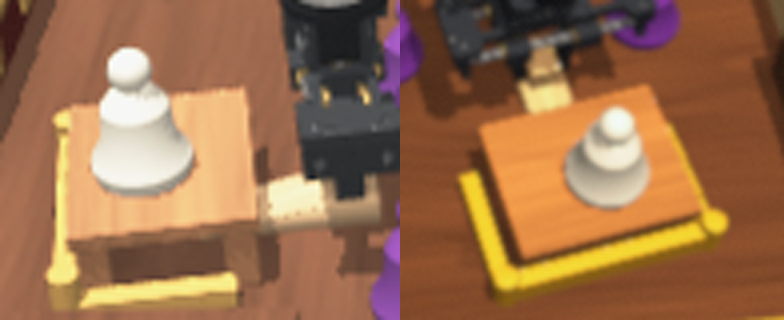

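Force x is −8 N, so the rail is loaded and the stand is against its bar. I'll measure lift from the pictures by registering the stand's board edges and feet against the earlier frames.

```bash
cat > lift.py <<'E'
from h import *
from scipy.optimize import least_squares
from scipy.ndimage import map_coordinates, gaussian_filter
C0=np.array([.7257,.044,0]); yaw=np.radians(9.8)
R=np.array([[np.cos(yaw),-np.sin(yaw),0],[np.sin(yaw),np.cos(yaw),0],[0,0,1]])
def move(P,d,lift,):   # P in stand frame
    th=np.arcsin(lift/.111); q=P-[.061,0,0]
    x=q[:,0]*np.cos(th)+q[:,2]*np.sin(th); z=-q[:,0]*np.sin(th)+q[:,2]*np.cos(th)
    return np.c_[x+.061+d,P[:,1],z]
def pr(c,P):
    Wp=P@R.T+C0; T=np.array(c["T"]); q=(Wp-T[:3,3])@T[:3,:3]; x,y=q[:,0]/-q[:,2],-q[:,1]/-q[:,2]
    s=1+c["k1"]*(x*x+y*y); return np.array([c["cy"]+c["fy"]*y*s,c["cx"]+c["fx"]*x*s])
def grid(n):
    out=[]
    xs=np.arange(-.069,.0691,.0015); ys=np.arange(-.084,.0841,.0015)
    X,Y=np.meshgrid(xs,ys); X=X.ravel();Y=Y.ravel()
    fig=np.array([.012,.012]) # approx fig centre stand frame
    if n=="side":
        # front-left half edges: front edge strip and left edge strip; exclude region occluded by figurine
        m=((X<-.045)&(Y<.083))|((Y>.06)&(X<.05))
        out.append(np.c_[X[m],Y[m],np.full(m.sum(),.06)])
        xs=np.arange(-.066,-.03,.0015); zs=np.arange(.004,.046,.0015)  # front left foot left face y=.077
        A,B=np.meshgrid(xs,zs); out.append(np.c_[A.ravel(),np.full(A.size,.077),B.ravel()])
    else:
        m=(X<-.045)|(np.abs(Y)>.065)|(X>.058)
        out.append(np.c_[X[m],Y[m],np.full(m.sum(),.06)])
    return np.vstack(out)
def run(k,ref="8",names=("side","scene")):
    D=[]
    for n in names:
        a=np.load(n+ref+".npy",allow_pickle=True).item(); b=np.load(f"{n}{k}.npy",allow_pickle=True).item()
        ga=gaussian_filter(a["color"].astype(float),(.6,.6,0)); gb=gaussian_filter(b["color"].astype(float),(.6,.6,0))
        P=grid(n); r=pr(a,P); va=np.stack([map_coordinates(ga[:,:,i],r,order=3) for i in range(3)])
        D.append((b,gb,P,va))
    def f(p,D=D):
        o=[]
        for b,gb,P,va in D:
            r=pr(b,move(P,p[0]/1000,p[1]/1000))
            v=np.stack([map_coordinates(gb[:,:,i],r,order=3) for i in range(3)]); o.append(((v-va)/10).ravel())
        return np.concatenate(o)
    best=None
    for s in ([0,0],[2,2],[2,5],[3,8]):
        q=least_squares(f,s,loss="soft_l1",diff_step=.01,x_scale=[1,1])
        if best is None or q.cost<best.cost: best=q
    J=best.jac; 
    res={"both":best.x.round(2).tolist()}
    for i,n in enumerate(names):
        q=least_squares(lambda p:f(p,[D[i]]),best.x+.05,loss="soft_l1",diff_step=.01); res[n]=q.x.round(2).tolist()
    return res
if __name__=="__main__":
    import sys
    for k in sys.argv[1:]: print(k,run(k))
E
python3 lift.py 9 10
```

```text
9 {'both': [-0.02, -0.1], 'side': [-0.09, -0.09], 'scene': [0.03, -0.06]}
10 {'both': [2.43, 0.81], 'side': [2.48, 0.72], 'scene': [2.27, 1.22]}
```

The registration works well: no change in the frame before contact, then δ = 2.4 mm and lift ≈ 0.9 mm, with both cameras agreeing. About 18 mm more travel is needed, so I'll do 12 mm and measure again.

```bash
python3 -m pendant '[[[0.15,0.03,0],[0,0,0],1],[[0.3,0.05,0],[0,0,0],1],[[0.44,0.08,0],[0,0,0],1],[[0.59,0.1,0],[0,0,0],1],[[0.74,0.13,0],[0,0,0],1],[[0.89,0.15,0],[0,0,0],1],[[1.03,0.18,0],[0,0,0],1],[[1.18,0.2,0],[0,0,0],1],[[1.18,0.2,0],[0,0,0],1],[[1.18,0.2,0],[0,0,0],1]]'
python3 - <<'E'
from h import *
for n in("side","scene"):
    c=cams.read_camera(n); cv2.imwrite(f"pics/{n}11.png",c["color"][:,:,::-1]); np.save(n+"11.npy",c,allow_pickle=True)
st=ctrl.observe(); print(st["tool_pos"],st["eef_rot"],st["wrist_force"],st["opening"])
E
python3 lift.py 11
```

```text
time_s: 22.5
tool_pos: [0.6106, 0.0243, 0.0245]
eef_rot: [-0.06, 0.707, 0.06, 0.703]
wrist_force: [-7.7, -1.5, 6.1]
opening: 0.313
[0.61062639 0.02433397 0.02452154] [-0.06039853  0.70648347  0.06047829  0.70254928] [-6.34887429 -1.7464351   4.87046588] 0.31296051807519965
11 {'both': [1.77, 3.44], 'side': [1.84, 3.44], 'scene': [1.76, 3.36]}
```

Lift is now 3.4 mm by vision and about 4.3 mm by wedge geometry. I'll push 6 mm more.

```bash
python3 -m pendant '[[[0.15,0.03,0],[0,0,0],1],[[0.3,0.05,0],[0,0,0],1],[[0.44,0.08,0],[0,0,0],1],[[0.59,0.1,0],[0,0,0],1],[[0.59,0.1,0],[0,0,0],1],[[0.59,0.1,0],[0,0,0],1],[[0.59,0.1,0],[0,0,0],1]]'
python3 - <<'E'
from h import *
for n in("side","scene","wrist"):
    c=cams.read_camera(n); cv2.imwrite(f"pics/{n}12.png",c["color"][:,:,::-1]); np.save(n+"12.npy",c,allow_pickle=True)
st=ctrl.observe(); print(st["time_s"],st["tool_pos"],st["eef_rot"],st["wrist_force"],st["opening"])
a=cv2.imread("pics/side12.png")[180:260,140:240]; b=cv2.imread("pics/scene12.png")[190:290,240:360]
cv2.imwrite("pics/d12.png",np.hstack([cv2.resize(a,(400,320),interpolation=2),cv2.resize(b,(384,320),interpolation=2)]))
E
python3 lift.py 12
```

```text
time_s: 23.18
tool_pos: [0.6166, 0.0253, 0.0245]
eef_rot: [-0.06, 0.706, 0.06, 0.703]
wrist_force: [-7.5, -0.7, 5.0]
opening: 0.313
23.3333 [0.61659612 0.02532991 0.02450413] [-0.06037918  0.70643676  0.06046322  0.70259921] [-8.34501819 -1.85769038  4.58760169] 0.31086910440501914
12 {'both': [1.55, 4.59], 'side': [1.56, 4.7], 'scene': [1.68, 4.1]}
```

View pics/d12.png

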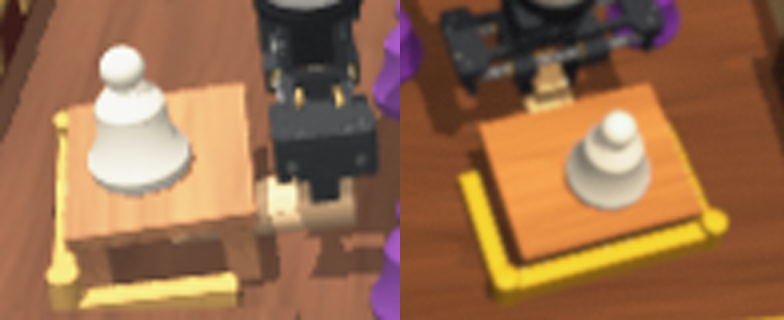

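View pics/scene12.png

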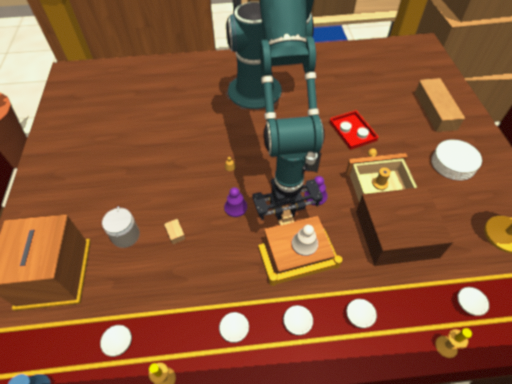

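Lift is 4.6 mm by vision and about 5.7 mm by geometry, which brackets 5 mm. One offline check adds roll (left versus right foot) and rear lift as free parameters.

```bash
cat > l4.py <<'E'
import lift as L
from lift import *
D=[]
for n in ("side","scene"):
    a=np.load(n+"8.npy",allow_pickle=True).item(); b=np.load(n+"12.npy",allow_pickle=True).item()
    g=lambda c:gaussian_filter(c["color"].astype(float),(.6,.6,0))
    P=grid(n); r=pr(a,P); va=np.stack([map_coordinates(g(a)[:,:,i],r,order=3) for i in range(3)]); D.append((b,g(b),P,va))
def f(p):
    o=[]
    for b,gb,P,va in D:
        Q=move(P,p[0]/1000,p[1]/1000); ro=p[2]/1000/.132
        Q=np.c_[Q[:,0],Q[:,1]-ro*Q[:,2]+p[4]/1000,Q[:,2]+ro*P[:,1]+p[3]/1000]
        r=pr(b,Q); o.append(((np.stack([map_coordinates(gb[:,:,i],r,order=3) for i in range(3)])-va)/10).ravel())
    return np.concatenate(o)
q=least_squares(f,[1.6,4.6,0.05,.05,.05],loss="soft_l1",diff_step=.01)
print("shift, front lift, left-right lift, rear lift, lateral (mm)",q.x.round(2))
E
python3 l4.py
```

```text
shift, front lift, left-right lift, rear lift, lateral (mm) [ 1.77  4.44 -0.72  0.48 -0.16]
```

The front rises 4.4 mm relative to the rear, about 4.5 mm left and 5.3 mm right in absolute terms. The rear is at 0 within the measuring noise. That is on target, so I'm handing in while still gripping.

Run:
```python
from h import *
print(ctrl.finish_job()); st=ctrl.observe(); print(st["time_s"],st["tool_pos"],st["opening"],st["wrist_force"])
```

```text
the job is handed in; nothing more can be done
None
the job is handed in; nothing more can be done
```

The job is done and handed in: the incense holder stands upright and released in the drawer. The wedge is under the stand's front rail and still gripped, with both front feet lifted about 5 mm.

**Holder:** My first attempt to grip it closed too late and lifted away empty. The holder stayed standing, and the second grasp held. After release, two cameras showed it upright on the drawer floor near the marked spot.

**Wedge:** I took it by the grip block at about 43 mm above the underside rather than the suggested 34 mm. That kept the fingertips off the 21 mm ledge of its body. The jaw opening read 27.5 mm on the 28 mm block. I carried it over the purple look-alike and pushed it under the rail with about 8 N, which moved the stand roughly 2 mm back against its bar.

**Last checks:**
- **Lift:** Comparing pictures before and after gave about 4.6 mm. A fuller fit gave about 4.5 mm at the left front foot and 5.3 mm at the right.
- **Back feet:** That fit put the rear 0.5 mm up, which is within its noise, so I take the back feet as down.
- **Disagreement:** The wedge's geometry and the arm's position suggested about 5.7 mm of lift. I trusted the pictures, because the exact grip position on the wedge is only known to a few millimetres.
- **Rest of the scene:** In the last pictures, taken about 23 s in, the figurine was standing and the other things looked undisturbed. After hand-in the robot gave no more readings, so I could not check the final second.

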